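# Hold the fitting hold-down arm level over its jig

## Robot

A 7-joint arm with a two-finger parallel gripper is mounted at the origin on the work surface. World frame = base frame: x ahead of the robot, y to its left, z up, the work surface at z = 0. Lengths are in m, angles in rad, forces in N, time in s.
With the tool pointing down it reaches from about 0.4 to 0.925 m from the base axis. Payload 5.6 kg.
Tool frame: the origin (TCP) lies on the front face of the gripper's body, between the roots of the fingers; the fingertips stand 73 mm ahead of it and the grasp point (between the pads) lies 54 mm ahead of it; z points along the fingers, y is the line along which they close (so a half turn about z gives the same grasp; the last joint's range is limited). The gripper opens to 85 mm and grips with 20 to 120 N. Pads are 22 mm wide; open, the fingers measure 114 mm over their backs; the gripper's body (76 mm by 85 mm) begins 54 mm behind the grasp point. The pads swing forward as they close: fully open they stand 13 mm farther back than shut.
Start: joints at [-1.368, 0.468, -0.012, 1.603, 0.006, 1.071, -0.056], TCP at [0.158, 0.63, 0.304] pointing down, gripper open.
Joint ranges: [-2.53, 2.53], [-0.31, 2.02], [-1.57, 1.55], [0.28, 2.44], [-1.29, 4.43], [0.15, 1.84], [-2.92, 2.92]. Speed limits (rad/s): [2.57, 2.57, 3.14, 3.14, 3.14, 3.14, 3.14].

## Interface

Orientations are given as a unit quaternion [w, x, y, z].
In Python, from cell import arm gives the robot as it stands. The module is installed in compiled form; this text tells all that it offers.
- The arm moves only by the shell command python3 -m creep 'ROWS' [FORCE]. ROWS is a JSON object of lists of equal length, an entry for each row: "dp": the shift along the world's x, y, z in cm, a list of three; "rotation": the turn, a rotation vector about the world's x, y, z in rad, a list of three; "hand": the opening, from -1 (shut) to 1 (fully open). In form: {"dp": [[x, y, z], ...], "rotation": [[wx, wy, wz], ...], "hand": [hand, ...]}. A call has 1 to 12 rows; each row shifts and turns the commanded pose from where the row before left it; what a row does not reach is not made up. A row lasts 1/8 s, in which the tool goes at most 62.5 mm and 10.7 degrees, less where a joint would pass 70% of its speed; a pose out of reach is approached as far as the arm can. A call with a gripper value outside its range is refused whole. The fingers move at their own pace and stop on an object; FORCE is the grip in N (left out, the last holds). Time passes only in rows, so rows that do not move let the fingers close. It gives the time, the measured TCP pose, the force, the opening and the grip force at its end, in the units of the state.
- arm.observe(): the state, without advancing time (a new reading comes with each control period).
- arm.capture(name): name is "side" or "top" or "wrist"; returns a dict with "image" (384x512x3 uint8, red, green, blue), "depth" (384x512 float32, m along the optical axis (not along the pixel's ray), 0 where there is no reading), "intrinsics" (3x3 intrinsics, pixels), "camera_from_world" (4x4, takes a point from world to camera coordinates). Camera axes: x right, y down, z forward; pixel columns grow to the right and rows downward; lengths in m; the calibration is good to about 2 mm. The wrist camera is an equidistant fisheye: a pixel r from the principal point sees the ray r / f radians off the axis. A picture is of the moment at which its call begins.
- arm.job_done(): hands the job in; it is judged then, once.
The state is a dict: "time_s": time; "joint_positions": joint angles; "qvel": joint speeds; "effort": joint torques, N m; "tcp_pos": TCP position; "tcp_rot": TCP orientation; "contact_force": force on the tool from outside, world axes, zero at the start; "wrist_torque": the same for the moment, N m; "opening": finger opening in m; "gripper_force": force on a finger pad.
Only numpy, scipy, OpenCV 4.12 (cv2) and the standard library are available. Lean on these libraries where they do the work, as an engineer would, in place of code of your own. Each camera call takes 0.05 s, during which the arm holds its last target. There are 200 camera calls.

## Task

Of the three cast hold-down arms lying on the bench, take the one that fits the jig (its eye slips over the steel post with slight play while its foot lands on the rest pad): pick it up by its balance point and carry it level. Finish while holding it level and still above the jig, eye straight over the post and foot over the rest pad, with about 4 cm of air between the top of the post and the underside of the arm, so that I can slip a spring onto the post; do not put it down or let go. Do not knock the jig, and leave the other two arms and everything else on the bench where they are.

Things in the scene. Friction and masses are not known exactly. Their poses are not given: they have to be found in the camera images.
- clamp_small: smallest of three dark cast hold-down arms: heavy ring eye (outer dia. 40, bore 16, 28 high) at one end, straight bar 12 wide spanning heights 8 to 26, round foot (dia. 22, 26 high) at the other. Lies flat on eye and foot. Eye centre to foot centre 150 mm; balance point on the bar, 51.7 from the eye centre. Origin on the underside plane below the balance point; x from eye to foot, z up
- clamp_mid: middle of three dark cast hold-down arms: heavy ring eye (outer dia. 52, bore 25, 28 high) at one end, straight bar 16 wide spanning heights 8 to 26, round foot (dia. 22, 26 high) at the other. Lies flat on eye and foot. Eye centre to foot centre 185 mm; balance point on the bar, 60.9 from the eye centre. Origin on the underside plane below the balance point; x from eye to foot, z up. 0.55-0.85 kg
- clamp_mid_balance (a point): balance point (centre of mass seen from above) of the middle-sized arm, at mid height of the bar, 17 above the arm's underside; axes as the arm's
- clamp_mid_eye (a point): centre of the eye of the middle-sized arm, level with its underside (60.9 from the balance point towards -x of the arm)
- clamp_mid_foot (a point): centre of the foot of the middle-sized arm, level with its underside (124.1 from the balance point towards +x of the arm)
- clamp_large: largest of three dark cast hold-down arms: heavy ring eye (outer dia. 66, bore 36, 28 high) at one end, straight bar 20 wide spanning heights 8 to 26, round foot (dia. 22, 26 high) at the other. Lies flat on eye and foot. Eye centre to foot centre 220 mm; balance point on the bar, 69.9 from the eye centre. Origin on the underside plane below the balance point; x from eye to foot, z up
- jig: jig fixed to the bench: dark wooden board 260 (x) x 100 (y) x 24 mm, origin at its underside's centre, z up. At x=-92.5 a bright steel post, dia. 22, top 78 above the bench, on a dia. 40 collar (top at 44); at x=+92.5 a pale wooden rest pad 45 x 60, top at 44. A fitting arm's eye goes over the post, its foot on the pad
- jig_post_top (a point): centre of the top of the jig's post, 78 above the bench
- jig_rest_top (a point): centre of the top of the jig's rest pad, 44 above the bench; the foot belongs above it
- screwdriver: screwdriver with a blue handle, about 190 long, bystander; sizes in mm
- offcut: wooden offcut 50 x 32 x 22, bystander; sizes in mm
- pencil: flat red carpenter's pencil 175 long, bystander; sizes in mm
- mallet: wooden mallet 270 long, bystander; sizes in mm
- wax_tin: round tin, diameter 72, height 60, bystander; sizes in mm
- long_driver: black-handled long screwdriver, 270 long, bystander; sizes in mm
- try_block: wooden block 90 x 60 x 45, bystander; sizes in mm
- brush: hand brush 200 long, bystander; sizes in mm
Things that resemble listed ones, but are neither listed nor needed, are in the scene too. What is shaped like the clamp_mid but red or yellow is not meant.

How it is judged:
On the way:
1. the fitting arm is off the bench, level, held at its balance point (contact force between clamp_mid and the fingers above 2 N and x of the grasp point in the frame of clamp_mid between -0.015 and 0.015 m and angle between clamp_mid's own z axis and vertical below 0.09 rad and height (world z) of clamp_mid_balance above 0.05 m), for 0.2 s.
At the end, for the whole second after the job is handed in: middle arm held by the fingers alone, gripped within 15 mm along the bar of its balance point, level within 0.09 rad, still; eye centre within 12 mm sideways of the post, foot within 16 mm of the rest pad's centre, underside 20 to 60 mm above the post; touching neither jig nor other arms (contact force between clamp_mid and the fingers above 2 N and x of the grasp point in the frame of clamp_mid between -0.015 and 0.015 m and angle between clamp_mid's own z axis and vertical below 0.09 rad and horizontal distance between clamp_mid_eye and jig_post_top below 0.012 m and horizontal distance between clamp_mid_foot and jig_rest_top below 0.016 m and z of clamp_mid_eye in the frame of jig_post_top between 0.02 and 0.06 m and linear speed of clamp_mid below 0.02 m/s and angular speed of clamp_mid below 0.1 rad/s and contact force between clamp_mid and jig below 0.3 N and contact force between clamp_mid and clamp_small below 0.3 N and contact force between clamp_mid and clamp_large below 0.3 N); the arm keeps its last pose, push and grip.
It fails at once if the fitting arm tips out of level (over 0.3 rad) (angle between clamp_mid's own z axis and vertical above 0.3 rad).
It fails at once if the fitting arm knocks or rests on the jig (contact force between clamp_mid and jig above 2 N).
It fails at once if the robot strikes the jig (contact force between any of the fingers, the arm and jig above 5 N).
It fails at once if one of the other two arms is shifted by more than 25 mm (distance of any of clamp_small, clamp_large from where it was at the start of the episode above 0.025 m).
It fails at once if a bystander is shifted by more than 40 mm (distance of any of screwdriver, offcut, pencil, mallet, wax_tin, long_driver, try_block, brush from where it was at the start of the episode above 0.04 m).
It also fails if it takes over 35 s, if anything falls off the work surface, if the arm or the gripper's body presses on something with over 40 N, if the wrist force passes 120 N, or if a joint passes its speed limit or range.

## Working session

There is one attempt and no reset: what is moved stays moved. The work goes in short steps, Python scripts to look and compute and a shell command to move; the robot and the scene stay as the last step left them, time stands still between calls to the robot, and variables do not carry over. Pictures are saved under pics/ and viewed, at most 10 in all, crops included, and the job is handed in when it is done.

```bash
mkdir -p pics; cat > h.py <<'E'
import numpy as np, cv2
from cell import arm
def snap(n,f=None):
    c=arm.capture(n)
    if f: cv2.imwrite(f'pics/{f}.png',c['image'][:,:,::-1])
    return c
def ray(c,u,v):
    K=c['intrinsics'];T=c['camera_from_world'];R=T[:3,:3]
    return -R.T@T[:3,3], R.T@np.array([(u-K[0,2])/K[0,0],(v-K[1,2])/K[1,1],1.])
def onz(c,u,v,z):
    o,d=ray(c,u,v); return o+d*(z-o[2])/d[2]
E
python3 - <<'E'
from h import *
c=snap('top','top');np.savez('top.npz',**c)
i=c['image'][:,:,::-1]
d=snap('side')['image'][:,:,::-1]
cv2.imwrite('pics/top15.png',cv2.resize(i,(800,600)));cv2.imwrite('pics/side.png',d)
o=arm.observe();print(o['tcp_pos'],o['tcp_rot'],o['opening'],o['time_s']);print(onz(c,256,192,0),onz(c,0,0,0),onz(c,511,383,0))
E
```

```text
[0.15816311 0.63006054 0.30302426] [-1.25934805e-05  1.22650389e-01  9.92449613e-01 -8.04356765e-04] 0.08572819979113787 0.1
[ 0.48385272 -0.01250061  0.        ] [1.10118496 0.84915252 0.        ] [-0.08492782 -0.80744335  0.        ]
```

View pics/top15.png

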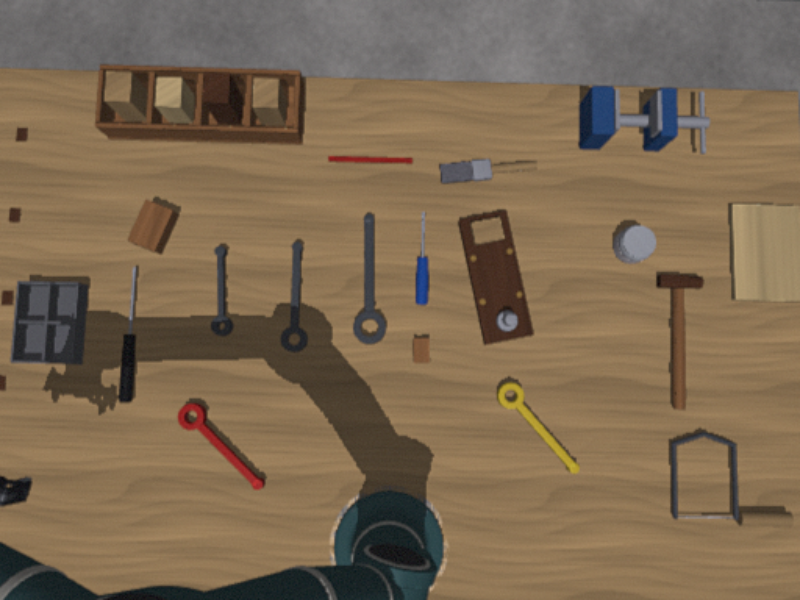

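View pics/side.png

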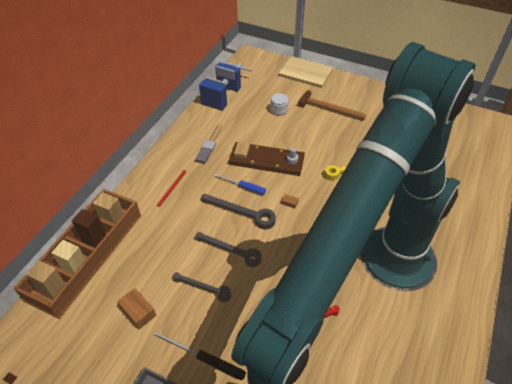

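In the 800x600 top view, the dark arms lie at (222,290) small, (295,295) middle and (370,275) large. The red one (220,445) and the yellow one (540,425) are decoys. The jig has its post at (507,320) and its pad at (488,230). By size order the middle dark arm at (295,295) is the one to take, with its eye at (293,338) and foot at (297,244).

```bash
cat > m.py <<'E'
from h import *
c=dict(np.load('top.npz'))
D=c['depth'];H,W=D.shape;K=c['intrinsics'];T=c['camera_from_world']
v,u=np.mgrid[:H,:W]
P=np.stack([(u-K[0,2])/K[0,0]*D,(v-K[1,2])/K[1,1]*D,D],-1)
X=(P-T[:3,3])@T[:3,:3]
X[D==0]=np.nan
z=X[...,2]
hsv=cv2.cvtColor(c['image'],cv2.COLOR_RGB2HSV)
print('bench z',np.nanmedian(z[150:300,130:330]), np.nanstd(z[230:260,270:300]))
def comp(u0,u1,v0,v1,lo,hi):
    m=np.zeros((H,W),np.uint8);m[v0:v1,u0:u1]=((z>lo)&(z<hi))[v0:v1,u0:u1]
    n,l,s,ce=cv2.connectedComponentsWithStats(m); k=1+np.argmax(s[1:,4]); return l==k
for nm,b,r in (('small',(128,160,150,220),.04),('mid',(172,208,148,230),.052),('large',(218,255,130,225),.066)):
    m=comp(*b,.012,.05); p=X[m][:,:2]; xs=p[:,0]
    (cx,cy),(w,h),a=cv2.minAreaRect(p.astype(np.float32))
    e=p[xs<xs.min()+r]; f=p[xs>xs.max()-.022]
    ec=(e.max(0)+e.min(0))/2; fc=(f.max(0)+f.min(0))/2
    print(nm,m.sum(),'rect',round(w,4),round(h,4),'eye',ec.round(4),'foot',fc.round(4),'L',np.linalg.norm(fc-ec).round(4),'ztop',np.median(z[m]).round(4))
m=comp(305,345,180,225,.065,.1);p=X[m];print('post',m.sum(),((p.max(0)+p.min(0))/2).round(4),p.mean(0).round(4))
m=comp(290,345,130,165,.036,.06);p=X[m];r=cv2.minAreaRect(p[:,:2].astype(np.float32));print('pad',m.sum(),r,p.mean(0).round(4))
m=comp(285,350,125,225,.015,.1);r=cv2.minAreaRect(X[m][:,:2].astype(np.float32));print('board',r)
i=c['image'][120:250,110:360,::-1];cv2.imwrite('pics/crop.png',cv2.resize(i,None,fx=3.2,fy=3.2,interpolation=cv2.INTER_CUBIC))
E
python3 m.py
```

```text
bench z 0.001489703595047696 0.0038473526194180902
small 357 rect 0.1763 0.0394 eye [0.4223 0.3416] foot [0.5688 0.352 ] L 0.1468 ztop 0.0263
mid 498 rect 0.2198 0.0497 eye [0.3983 0.1964] foot [0.5831 0.198 ] L 0.1849 ztop 0.0268
large 684 rect 0.263 0.0623 eye [0.4254 0.0486] foot [0.6446 0.055 ] L 0.2193 ztop 0.0272
post 45 [ 0.4433 -0.223   0.0758] [ 0.443  -0.2227  0.078 ]
pad 280 ((0.6236668229103088, -0.1831180602312088), (0.044976841658353806, 0.05997240170836449), 13.774300575256348) [ 0.6229 -0.1823  0.0447]
board ((0.5338717103004456, -0.20322155952453613), (0.2599928081035614, 0.10131900012493134), 12.691228866577148)
```

View pics/crop.png

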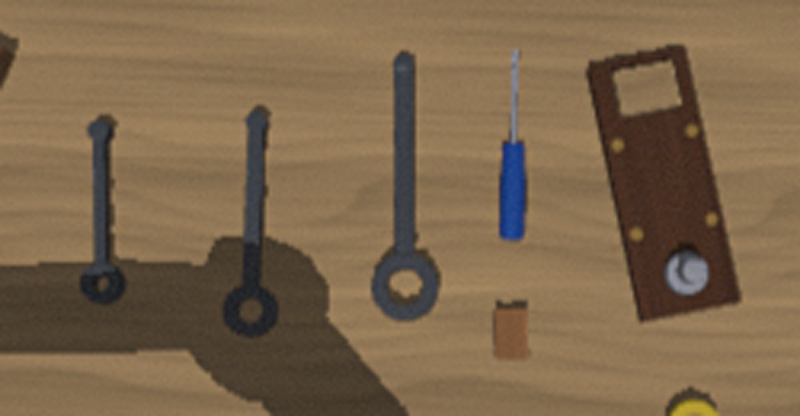

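The crop confirms the dark arm in the middle: eye (250,310), foot (257,118), ring size between its neighbours. Depth gives an eye-to-foot length of 185 mm. I'll move above its balance point for a closer look.

```bash
python3 -m creep '{"dp":[[2.5,-3.6,-0.8],[2.5,-3.6,-0.8],[2.5,-3.6,-0.8],[2.5,-3.6,-0.8],[2.5,-3.6,-0.8],[2.5,-3.6,-0.8],[2.5,-3.6,-0.8],[2.5,-3.6,-0.8],[2.5,-3.6,-0.8],[2.5,-3.6,-0.8],[2.5,-3.6,-0.8],[2.5,-3.6,-0.8]],"rotation":[[0,0,0.021],[0,0,0.021],[0,0,0.021],[0,0,0.021],[0,0,0.021],[0,0,0.021],[0,0,0.021],[0,0,0.021],[0,0,0.021],[0,0,0.021],[0,0,0.021],[0,0,0.021]],"hand":[1,1,1,1,1,1,1,1,1,1,1,1]}'
python3 -m creep '{"dp":[[0,0,0],[0,0,0]],"rotation":[[0,0,0],[0,0,0]],"hand":[1,1]}'
cat > w.py <<'E'
from h import *
from scipy.spatial.transform import Rotation as Ro
def wray(c,u,v):
    K=c['intrinsics'];T=c['camera_from_world'];R=T[:3,:3]
    x,y=(u-K[0,2])/K[0,0],(v-K[1,2])/K[1,1];th=np.hypot(x,y)
    s=np.sinc(th/np.pi)
    return -R.T@T[:3,3], (np.stack([x*s,y*s,np.cos(th)],-1))@R
def wxyz(c):
    D=c['depth'];v,u=np.mgrid[:D.shape[0],:D.shape[1]]
    o,d=wray(c,u,v);dc=d@c['camera_from_world'][2,:3]
    X=o+d*(D/dc)[...,None];X[D==0]=np.nan;return X
def tool():
    o=arm.observe();q=o['tcp_rot'];R=Ro.from_quat([q[1],q[2],q[3],q[0]]).as_matrix()
    return o,R
E
python3 - <<'E'
from w import *
c=snap('wrist','w1');np.savez('w1.npz',**c)
X=wxyz(c);z=X[...,2];o,R=tool();print(o['tcp_pos'],R.round(3).tolist(),o['joint_positions'])
g=(abs(X[...,0]-.47)<.16)&(abs(X[...,1]-.197)<.06)
m=(g&(z>.014)&(z<.04)).astype(np.uint8)
n,l,s,ce=cv2.connectedComponentsWithStats(m);k=1+np.argmax(s[1:,4]);p=X[l==k][:,:2]
r=cv2.minAreaRect(p.astype(np.float32));print(s[k],r,p.min(0),p.max(0))
E
```

```text
time_s: 1.6
tcp_pos: [0.4587, 0.1972, 0.2075]
tcp_rot: [-0.0, -0.003, 1.0, -0.0]
contact_force: [-0.7, -0.1, -1.0]
opening: 0.0854
gripper_force: 0.0
time_s: 1.85
tcp_pos: [0.4578, 0.1989, 0.2077]
tcp_rot: [-0.0, -0.003, 1.0, 0.0]
contact_force: [-1.0, 0.0, 1.1]
opening: 0.0852
gripper_force: 0.0
[0.45759056 0.19945546 0.20784677] [[-1.0, -0.007, -0.0], [-0.007, 1.0, 0.0], [0.0, 0.0, -1.0]] [-0.57117417  0.34599017  0.11094749  2.05390233 -0.0563755   0.74463896
  1.15300762]
[ 228   91   60  217 4958] ((0.48494261503219604, 0.19859498739242554), (0.2217307686805725, 0.049919020384550095), 1.293704867362976) [0.37408545 0.17172063] [0.59581863 0.2217793 ]
```

View pics/w1.png

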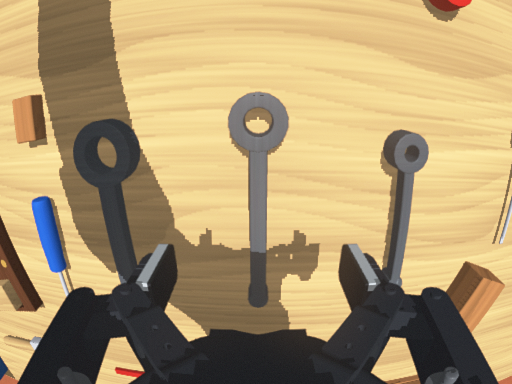

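The wrist view shows the middle arm in the centre, with its eye at (258,122) and foot at (258,293). The large arm is at left and the small one at right.

```bash
python3 - <<'E'
from w import *
c=dict(np.load('w1.npz'));X=wxyz(c);z=X[...,2]
g=(abs(X[...,0]-.505)<.055)&(abs(X[...,1]-.197)<.03)&(z>.016)&(z<.04)
p=X[g];a=np.polyfit(p[:,0],p[:,1],1);print('slope',a[0],'y at .461',np.polyval(a,.461),np.ptp(p[abs(p[:,0]-.47)<.01][:,1]))
for lo,hi in((.37,.426),(.574,.6)):
    q=X[(X[...,0]>lo)&(X[...,0]<hi)&(abs(X[...,1]-.197)<.04)&(z>.018)&(z<.04)];print(q.min(0),q.max(0))
E
```

```text
slope 0.0052877067829032905 y at .461 0.19729518285040595 0.015567510732253875
[0.37408545 0.17172063 0.01858329] [0.42561191 0.2217793  0.03080033]
[0.57405407 0.18737318 0.01853789] [0.59581863 0.2091328  0.02720202]
```

```bash
python3 -m creep '{"dp":[[0.3,-0.2,-2],[0,0,-3],[0,0,-3],[0,0,-2.5],[0,0,-1.5],[0,0,-1],[0,0,0],[0,0,0]],"rotation":[[0,0,0],[0,0,0],[0,0,0],[0,0,0],[0,0,0],[0,0,0],[0,0,0],[0,0,0]],"hand":[1,1,1,1,1,1,1,1]}' 80
```

```text
time_s: 2.9
tcp_pos: [0.4616, 0.1967, 0.0786]
tcp_rot: [0.001, -0.003, 1.0, 0.0]
contact_force: [0.1, -0.7, 1.1]
opening: 0.0855
gripper_force: 0.0
```

```bash
python3 -m creep '{"dp":[[0,0,0],[0,0,0],[0,0,0],[0,0,0],[0,0,0],[0,0,0],[0,0,0],[0,0,0]],"rotation":[[0,0,0],[0,0,0],[0,0,0],[0,0,0],[0,0,0],[0,0,0],[0,0,0],[0,0,0]],"hand":[-1,-1,-1,-1,-1,-1,-1,-1]}' 80
```

```text
time_s: 3.9
tcp_pos: [0.4615, 0.1972, 0.0785]
tcp_rot: [0.0, -0.003, 1.0, 0.001]
contact_force: [-0.8, 1.8, 5.3]
opening: 0.0144
gripper_force: 78.8
```

```bash
python3 -m creep '{"dp":[[0,0,0.5],[0,0,1],[0,0,1.5],[0,0,2],[0,0,2],[0,0,2],[0,0,2],[0,0,1.5],[0,0,1],[0,0,0.5],[0,0,0],[0,0,0]],"rotation":[[0,0,0],[0,0,0],[0,0,0],[0,0,0],[0,0,0],[0,0,0],[0,0,0],[0,0,0],[0,0,0],[0,0,0],[0,0,0],[0,0,0]],"hand":[-1,-1,-1,-1,-1,-1,-1,-1,-1,-1,-1,-1]}'
python3 - <<'E'
from w import *
c=snap('wrist','w2');o,R=tool();print(o['tcp_pos'],R.round(4).tolist(),o['wrist_torque'])
X=wxyz(c);z=X[...,2]
g=(abs(X[...,1]-.197)<.035)&(abs(X[...,0]-.47)<.17)&(z>.12)&(z<.2)
for lo,hi in((.36,.426),(.426,.45),(.48,.50),(.5,.56),(.575,.61)):
    q=X[g&(X[...,0]>lo)&(X[...,0]<hi)]
    if len(q):print(len(q),q.min(0).round(4),q.max(0).round(4),np.median(q,0).round(4))
E
```

```text
time_s: 5.4
tcp_pos: [0.4608, 0.1963, 0.2173]
tcp_rot: [-0.001, -0.003, 1.0, -0.0]
contact_force: [0.1, -0.0, -8.1]
opening: 0.0142
gripper_force: 78.7
[0.46086342 0.19629754 0.2172531 ] [[-1.0, -0.0061, -0.0012], [-0.0061, 1.0, -0.0007], [0.0012, -0.0006, -1.0]] [0.00927666 0.01786666 0.01047291]
9776 [0.3739 0.1685 0.1401] [0.426  0.22   0.1689] [0.4005 0.1943 0.1666]
3669 [0.426 0.162 0.149] [0.45  0.232 0.2  ] [0.4484 0.1956 0.1851]
794 [0.48   0.1867 0.1616] [0.5    0.2025 0.166 ] [0.4895 0.1944 0.1645]
225 [0.5    0.1871 0.1629] [0.5074 0.2025 0.1661] [0.5034 0.1945 0.1644]
```

View pics/w2.png

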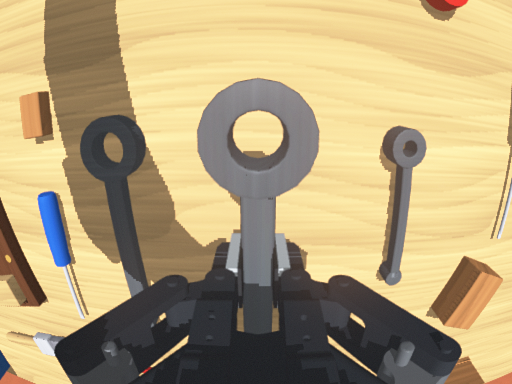

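The arm is off the bench and level; its eye is at (258,138) and the top of the eye is at 0.167 m. Next I carry it over to the jig.

```bash
python3 -m creep '{"dp":[[0.35,-1,0],[0.35,-2.5,0],[0.35,-4,0],[0.35,-4.5,0],[0.35,-4.5,0],[0.35,-4.5,0],[0.35,-4.5,0],[0.35,-4.5,0],[0.35,-4,0],[0.35,-3,0],[0.35,-2,0],[0.35,-1.6,0]],"rotation":[[0,0,0.018],[0,0,0.018],[0,0,0.018],[0,0,0.018],[0,0,0.018],[0,0,0.018],[0,0,0.018],[0,0,0.018],[0,0,0.018],[0,0,0.018],[0,0,0.018],[0,0,0.018]],"hand":[-1,-1,-1,-1,-1,-1,-1,-1,-1,-1,-1,-1]}'
python3 -m creep '{"dp":[[0,0,0],[0,0,0],[0,0,0],[0,0,0]],"rotation":[[0,0,0],[0,0,0],[0,0,0],[0,0,0]],"hand":[-1,-1,-1,-1]}'
python3 - <<'E'
from w import *
c=snap('wrist','w3');np.savez('w3.npz',**c);o,R=tool();print(o['tcp_pos'],R.round(4).tolist())
X=wxyz(c);z=X[...,2]
t=np.array(o['tcp_pos'])[:2]; L=-R[:2,0]; N=np.array([-L[1],L[0]])
e=t-L*.0609;print('nominal eye',e,'foot',t+L*.1241)
S=np.stack([(X[...,:2]-t)@L,(X[...,:2]-t)@N,z],-1)
def rep(nm,m):
    q=S[m];w=X[m]
    if len(q):print(nm,len(q),q.min(0).round(4),q.max(0).round(4),'worldmed',np.median(w,0).round(4),'cen',((w.max(0)+w.min(0))/2).round(4))
near=np.hypot(X[...,0]-e[0],X[...,1]-e[1])<.04
rep('eye',near&(z>.15)&(z<.18)&(S[...,0]<-.03))
rep('post',near&(z>.07)&(z<.085))
rep('pad',(np.hypot(*(X[...,:2]-np.array([.6235,-.183])).transpose(2,0,1))<.05)&(z>.036)&(z<.055))
E
```

```text
time_s: 6.95
tcp_pos: [0.5029, -0.2106, 0.2172]
tcp_rot: [-0.001, -0.111, 0.994, 0.0]
contact_force: [0.7, 1.1, -7.7]
opening: 0.0145
gripper_force: 78.8
time_s: 7.45
tcp_pos: [0.5032, -0.2088, 0.2179]
tcp_rot: [-0.0, -0.111, 0.994, 0.0]
contact_force: [-0.5, -0.3, -8.1]
opening: 0.0145
gripper_force: 78.9
[ 0.50325679 -0.20897293  0.21792318] [[-0.9753, -0.2211, 0.0], [-0.2211, 0.9753, 0.0002], [-0.0001, 0.0002, -1.0]]
nominal eye [ 0.44386342 -0.22243537] foot [ 0.62428663 -0.1815396 ]
eye 9868 [-0.0872 -0.0274  0.15  ] [-0.03    0.0242  0.1695] worldmed [ 0.445  -0.2232  0.1671] cen [ 0.4469 -0.2241  0.1597]
post 683 [-0.0691 -0.0134  0.0733] [-0.0495  0.0086  0.0797] worldmed [ 0.4451 -0.2245  0.0778] cen [ 0.4455 -0.2247  0.0765]
pad 120 [ 0.1306 -0.0241  0.0422] [0.146  0.0203 0.045 ] worldmed [ 0.6389 -0.1798  0.0439] cen [ 0.6389 -0.1796  0.0436]
```

View pics/w3.png

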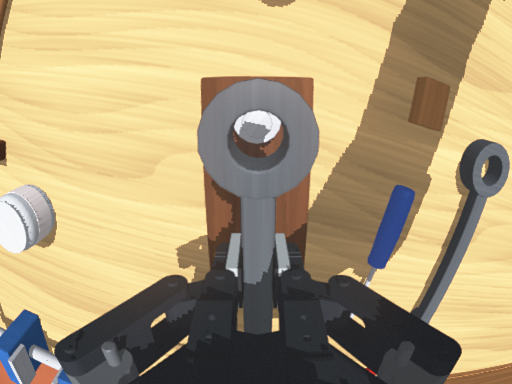

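The post top shows through the eye's bore at (258,127), so the eye and post agree to within about 2 mm and the pad lines up with the foot. I only need to come down 2 cm.

```bash
python3 -m creep '{"dp":[[0,0,-0.5],[0,0,-0.5],[0,0,-0.5],[0,0,-0.5],[0,0,0],[0,0,0],[0,0,0],[0,0,0],[0,0,0],[0,0,0]],"rotation":[[0,0,0],[0,0,0],[0,0,0],[0,0,0],[0,0,0],[0,0,0],[0,0,0],[0,0,0],[0,0,0],[0,0,0]],"hand":[-1,-1,-1,-1,-1,-1,-1,-1,-1,-1]}'
python3 - <<'E'
from w import *
c=snap('wrist','w4');o,R=tool();X=wxyz(c);z=X[...,2];t=np.array(o['tcp_pos'])
print(t,abs(o['qvel']).max())
L=-R[:2,0];N=np.array([-L[1],L[0]]);S=np.stack([(X[...,:2]-t[:2])@L,(X[...,:2]-t[:2])@N,z],-1)
for a,b in((.135,.16),(.07,.085)):
    m=(np.hypot(S[...,0]+.061,S[...,1])<.035)&(S[...,0]<-.035)&(z>a)&(z<b);q=S[m];print(len(q),q.min(0).round(4),q.max(0).round(4),np.median(q,0).round(4))
E
```

```text
time_s: 8.75
tcp_pos: [0.5032, -0.2095, 0.1979]
tcp_rot: [0.0, -0.111, 0.994, 0.0]
contact_force: [-0.5, -0.8, -7.3]
opening: 0.0144
gripper_force: 78.9
[ 0.50321777 -0.20955584  0.19793472] 0.0012432624729009996
9322 [-0.0873 -0.0272  0.135 ] [-0.035   0.0242  0.1496] [-0.0616 -0.0015  0.1472]
863 [-0.0701 -0.0124  0.0707] [-0.0498  0.0088  0.0801] [-0.0605 -0.0021  0.0777]
```

The eye's underside is at about 0.119 m, 41 mm above the post. The eye is centred within about 2 mm and the arm is still.

```bash
python3 -c "
from cell import arm
print(arm.job_done())"
```

```text
the job is handed in; nothing more can be done
None
```

The job is handed in: I'm holding the middle arm level and still at its balance point, about 41 mm above the post, with the eye centred within about 2 mm and the foot over the rest pad by the last measurements; the verdict was not shown.

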